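# Wind the hall music box and shut its drawer

### The job

The music box on the hall sideboard has run down and its drawer, which starts and stops the tune, was left open. Wind it up: turn the brass key on its sloping lid clockwise, a part turn at a time, until it comes to its stop, and push the drawer fully home until it clicks in, in either order. Then let go, and leave the other things on the sideboard where they stand.

Things in the scene. Friction and masses are not known exactly. Their poses are not given: they have to be found in the camera images.
- musicbox: Wooden music box, fixed in place. Footprint 140 (x) by 200 mm (y). Its front faces its own -x, roughly towards the robot, and is 75 mm high; from its top edge the flat lid slopes up at 32 degrees to 162 mm at the back. One drawer in the front. The winding key stands square to the lid: its axis meets the lid at (0, 0, 0.119) m in this frame. Origin: centre of the underside, z up.
- key_grip (a point): Centre of the brass key's flat wing, on the key's axis, 30 mm out from the lid. The axis leans 32 degrees from vertical towards the box's front. Wing: 36 mm long, 10 mm thick, 28 mm high along the axis (16 to 44 mm out from the lid), on a 10 mm stem. Axes turn with the key: z outward along the key's axis, x along the 36 mm, y across the 10 mm.
- windkey (a joint): Winding angle, rad: 0 run down, 3.14 fully wound at a firm stop. Grows clockwise as seen looking onto the lid. At 0 and 3.14 the wing's length runs straight up the slope (box's x-z plane). Starts between 0.4 and 1.2. Needs about 0.06 to 0.1 N m, more as its spring winds; friction holds it wherever it is let go.
- drawer (a joint): How far the drawer stands open, m: 0 fully home at a firm stop, 0.085 the open limit. Starts 0.050 to 0.075. Slides with about 0.6 N. From about 0.014 to 0.006 a sprung detent resists with 2 to 4 N; past that it pulls the drawer home and holds it. Let go short of that, it springs back to about 15 mm open.
- drawer_face (a point): Centre of the drawer's upright front face, 36 mm above the table; axes parallel to the box's. The face is 194 mm wide, spans 9 to 62 mm above the table and looks to the box's -x; when home it is 85 mm in front of the box's origin. Two brass knobs, 16 mm across, stick out 14 mm at 70 mm left and right of centre; the middle is clear. Closes towards the box's +x.
- bottle: Small amber room-scent jar with a brass cap, 44 mm across, 100 mm tall, loose, stands beside the music box. Origin at the centre of its underside. Leave alone.
- tealight: Green glass tea-light cup, 64 mm across, 55 mm tall, loose, stands beside the music box. Origin at the centre of its underside. Leave alone.
- case: Black spectacles case, 160 x 60 x 40 mm, loose, lies to the left of the music box (+y side), rather forward of it. Origin at the centre of its underside, x along its length. Leave alone.
- bowl: Blue ceramic bowl, 130 mm across, 50 mm tall, loose, to the robot's right. Origin at the centre of its underside. Leave alone.
- book: Red closed book lying flat, 205 x 145 x 28 mm, loose, to the robot's left. Origin at the centre of its underside. Leave alone.
- pot: Small empty terracotta pot, 80 mm across, 70 mm tall, loose, to the right. Origin at the centre of its underside. Leave alone.

How it is judged (in metres and radians):
At the end, for the whole second after the job is handed in: The key has been wound to within 0.3 rad of its end stop and stays there, and the drawer is home, less than 2 mm open (value of joint windkey above 2.84 rad and value of joint drawer below 0.002 m and velocity of joint windkey between -0.05 and 0.05 rad/s); the robot touches nothing.
It fails at once if one of the other things is shifted more than 30 mm (distance of any of bottle, tealight, case, bowl, book, pot from where it was at the start of the episode above 0.03 m).
It fails at once if one of the other things is tipped over (angle between any of bottle, tealight, case, bowl, book, pot's own z axis and vertical above 0.5 rad).
It also fails if it takes over 58 s, if anything falls off the work surface, if the arm or the gripper's body presses on something with over 40 N, if the wrist force passes 120 N, or if a joint passes its speed limit or range.

### The arm

A 6-joint arm with a two-finger parallel gripper is mounted at the origin on the work surface. World frame = base frame: x ahead of the robot, y to its left, z up, the work surface at z = 0. Lengths are in m, angles in degrees, forces in N, time in s.
With the tool pointing down it reaches from about 0.4 to 0.825 m from the base axis. Payload 7 kg.
Tool frame: the origin (TCP) lies on the centre line of the jaws, within the pads' length; the fingertips stand 19 mm ahead of it and the grasp point (between the pads) is the TCP (r.tips_ahead is the distance from the TCP to the fingertips, in m); z points along the fingers, y is the line along which they close (so a half turn about z gives the same grasp; the last joint's range is limited). The gripper opens to 88 mm and grips with 3 to 60 N. Pads are 19 mm wide; open, the fingers measure 130 mm over their backs; the gripper's body (78 mm by 193 mm) begins 47 mm behind the grasp point.
Start: joints at [84.059, 20.546, 0.682, 0, -70.136, -16.507], TCP at [0.258, 0.624, 0.246] pointing down, gripper open.
Joint ranges: [-176.03, 176.03], [-82.01, 121.73], [-58.28, 71.71], [-173.87, 95.51], [-174.79, -0.11], [-173.66, 173.66]. Speed limits (degrees/s): [136.94, 136.94, 172.46, 180, 180, 180].

### API

Orientations are given as [roll, pitch, yaw] about the fixed x, y, z axes, in that order (R = Rz(yaw) Ry(pitch) Rx(roll)).
In Python, from plant import r, viewer, close_job gives the robot as it stands. The module is installed in compiled form; this text tells all that it offers.
- The arm moves only by the tool arm_command, never from a script. Its arguments are lists of equal length, an entry for each row: "travel": the shift along the world's x, y, z scaled (see below), a list of three; "delta_rot": the turn, a rotation vector about the world's x, y, z scaled (see below), a list of three. In form: {"travel": [[dx, dy, dz], ...], "delta_rot": [[rx, ry, rz], ...]}. A call has 1 to 20 rows; each row is the pose to reach, as a shift and turn from the pose commanded when the call began; what a row does not reach only later rows make up. The controller multiplies each number of a shift by 0.5 m and each number of a turn by 90 degrees. A row lasts 1/8 s, in which the tool goes at most 62.5 mm and 10.7 degrees, less where a joint would pass 70% of its speed; a pose out of reach is approached as far as the arm can. A call with a number of a shift or a turn outside -1 to 1 is refused whole. A call with a gripper value outside its range is refused whole. "grip" is the opening, from 0 (shut) to 1 (fully open), set as the call begins (left out, the last holds). The fingers move at their own pace and stop on an object; "newtons" is the grip in N (left out, the last holds). Time passes only in rows, so rows that repeat a pose let the fingers close. It gives the time, the measured TCP pose, the force, the opening and the grip force at its end, in the units of the state.
- r.get_state(): the state, without advancing time (a new reading comes with each control period).
- viewer.capture(name): name is "scene" or "top"; returns a dict with "img" (420x560x3 uint8, red, green, blue), "camera_matrix" (3x3 intrinsics, pixels), "R" (3x3) and "t" (3): a world point X has camera coordinates R X + t. Camera axes: x right, y down, z forward; pixel columns grow to the right and rows downward; lengths in m; the calibration is good to about 2 mm. A picture is of the moment at which its call begins. There is no depth.
- close_job(): hands the job in; it is judged then, once.
The state is a dict: "time_s": time; "joints": joint angles; "qd": joint speeds; "joint_torque": joint torques, N m; "tcp_pos": TCP position; "eef_rot": TCP orientation; "contact_force": force on the tool from outside, world axes, zero at the start; "moment": the same for the moment, N m; "gripper_width": finger opening in m; "gripper_force": force on a finger pad.
Only numpy, scipy, OpenCV 4.12 (cv2) and the standard library are available. Lean on these libraries where they do the work, as an engineer would, in place of code of your own. Each camera call takes 0.05 s, during which the arm holds its last target. There are 200 camera calls.

## Working session

There is one attempt and no reset: what is moved stays moved. The work goes in short steps, Python scripts to look and compute and a tool call to move; the robot and the scene stay as the last step left them, time stands still between calls to the robot, and variables do not carry over. Pictures are saved under pics/ and viewed, at most 10 in all, crops included, and the job is handed in when it is done.

Besides the shell and the picture viewer there is one more tool, called after ">>>" in YAML: its name, and indented under it one key for each argument. arm_command: Moves the arm, as the interface text tells. Shifts and turns lie within -1 to 1; 1 stands for 0.5 m of shift or 90 degrees of turn. Its arguments: {"type":"object","properties":{"travel":{"type":"array"},"delta_rot":{"type":"array"},"grip":{"type":"number"},"newtons":{"type":"number"}},"required":["travel","delta_rot"]}

```bash
mkdir -p pics; python3 - <<'E'
from plant import r, viewer
import cv2,pickle
for n in("scene","top"):
    c=viewer.capture(n);pickle.dump(c,open(n+".pkl","wb"))
    cv2.imwrite(f"pics/{n}0.png",cv2.resize(c["img"][:,:,::-1],(800,600),interpolation=cv2.INTER_CUBIC))
    print(n,c["camera_matrix"].tolist(),c["R"].round(3).tolist(),c["t"])
print(r.get_state())
E
```

```text
scene [[471.64833525577603, 0.0, 277.3854109972322], [0.0, 471.64833525577603, 218.1801474728396], [0.0, 0.0, 1.0]] [[0.695, 0.719, 0.01], [0.551, -0.524, -0.65], [-0.462, 0.457, -0.76]] [-0.39629035 -0.23181705  1.71344761]
top [[409.2027784582532, 0.0, 278.1066391858338], [0.0, 409.2027784582532, 205.7351191867999], [0.0, 0.0, 1.0]] [[0.001, -1.0, -0.002], [-0.998, -0.0, -0.062], [0.062, 0.002, -0.998]] [-0.00224133  0.54165515  1.46085738]
{'time_s': 0.1, 'joints': array([ 8.40599352e+01,  2.05870811e+01,  6.37325804e-01, -1.81508182e-02,
       -7.01371760e+01, -1.65065571e+01]), 'qd': array([-0.14340331, -0.0361979 ,  0.17796885,  0.08205054,  0.10450906,
       -0.00806683]), 'joint_torque': array([-1.41344633e-03, -5.84164739e+01,  2.93752152e+01,  7.01564983e+00,
        1.01522266e-02, -5.13149485e-05]), 'tcp_pos': array([0.25759527, 0.62344529, 0.244705  ]), 'eef_rot': array([ 1.79911803e+02, -8.34114446e-03, -2.24527956e+01]), 'contact_force': array([ 0.13225324, -0.74300454,  0.03756253]), 'moment': array([ 0.02146252, -0.01074217,  0.04074222]), 'gripper_force': 0.0, 'gripper_width': 0.08761140458997033}
```

View pics/scene0.png

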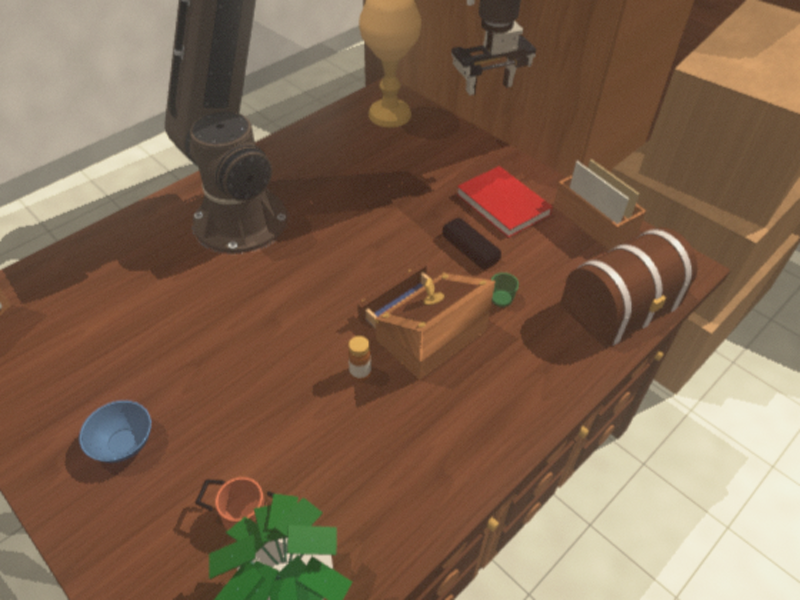

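View pics/top0.png

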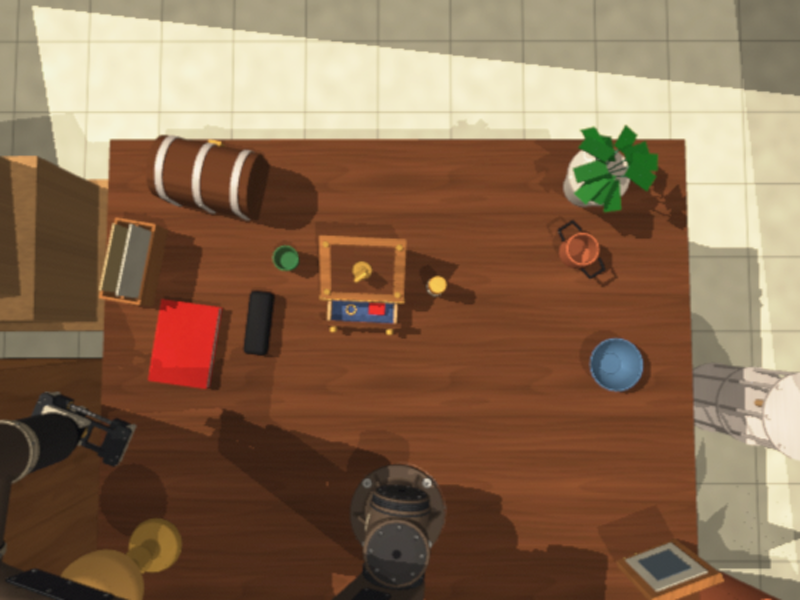

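Scene: the box is near (430,320), with the jar to its right and the tea light at its far left corner. Top: the box spans (320-406, 237-303), the drawer is open towards the robot to row 330, and the key is at about (362,270). I'll enlarge both.

```bash
python3 - <<'E'
import cv2,pickle
for n,(x,y) in dict(top=(200,155),scene=(242,175)).items():
    im=pickle.load(open(n+".pkl","rb"))["img"][y:y+90,x:x+120,::-1]
    im=cv2.resize(im,(780,585),interpolation=cv2.INTER_CUBIC) # 6.5x
    for k in range(0,120,10):
        cv2.putText(im,str(x+k),(int(k*6.5),10),0,.35,(255,255,255),1);cv2.line(im,(int(k*6.5),12),(int(k*6.5),18),(255,255,255),1)
        if k<90: cv2.putText(im,str(y+k),(0,int(k*6.5)+4),0,.35,(255,255,255),1)
    cv2.imwrite(f"pics/{n}1.png",im)
E
```

```text
(no output)
```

View pics/top1.png

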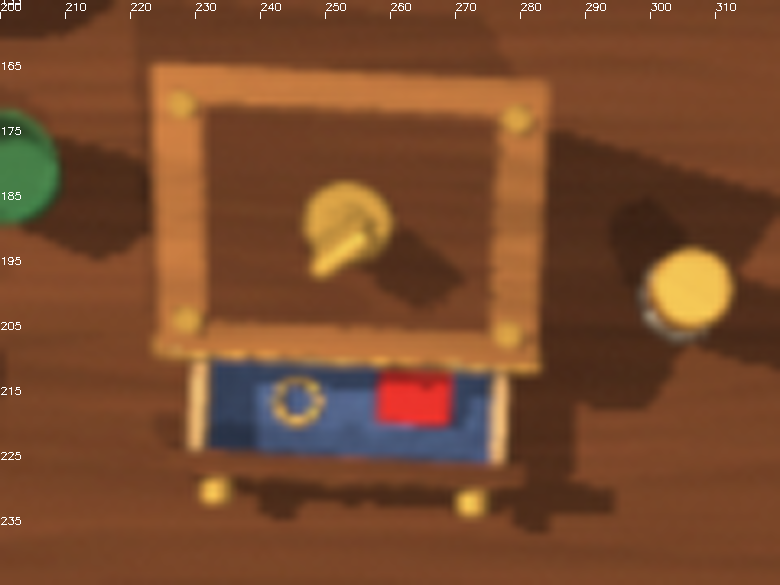

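View pics/scene1.png

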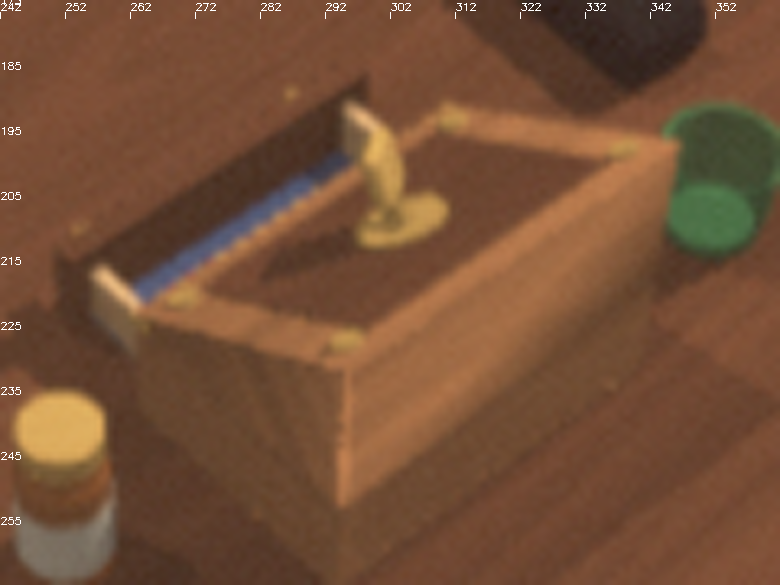

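Top crop: lid corners at (151,65), (550,82), (152,356) and (541,371), knobs at (214,490) and (470,502), and the key wing running from (315,270) to (366,235). Scene crop: lid corners at (680,143), (345,365) and (135,312), with the wing top around (355-400,128).

```bash
cat > h.py <<'E'
import numpy as np,cv2,pickle
from scipy.spatial.transform import Rotation as Ro
from scipy.optimize import least_squares
OFF=dict(top=(200,155),scene=(242,175))
def proj(c,X):
    p=np.atleast_2d(X)@c["R"].T+c["t"]; return (p@c["camera_matrix"].T)[:,:2]/p[:,2:]
def crop2px(n,u): return np.array(u)/6.5+OFF[n]-.42
s,co=np.sin(np.radians(32)),np.cos(np.radians(32))
U=np.array([co,0,s]);N=np.array([-s,0,co]);Rt=np.array([0,-1.,0])
def W(b,P): return np.atleast_2d(P)@Ro.from_euler('z',b[2]).as_matrix().T+[b[0],b[1],0]
def wing(th):
    a=np.cos(th)*U+np.sin(th)*Rt; q=np.cross(N,a)
    return np.array([[0,0,.119]+i*.018*a+j*.005*q+k*N for k in(.016,.044) for i in(1,-1) for j in(1,-1)])
E
python3 - <<'E'
from h import *
C={n:pickle.load(open(n+".pkl","rb")) for n in OFF}
obs=[("top",(151,65),(.07,.1,.162)),("top",(550,82),(.07,-.1,.162)),("top",(152,356),(-.07,.1,.075)),("top",(541,371),(-.07,-.1,.075)),
("scene",(680,143),(.07,.1,.162)),("scene",(345,365),(.07,-.1,.162)),("scene",(135,312),(-.07,-.1,.075)),("top",(214,490),1),("top",(470,502),-1)]
def f(v):
    o=[]
    for n,u,P in obs:
        if P in(1,-1): P=(-.085-v[3]-.007,.07*P,.04)
        o.append(proj(C[n],W(v,P))[0]-crop2px(n,u))
    return np.ravel(o)
r=least_squares(f,[.6,.05,0,.06]);print(r.x,r.fun.reshape(-1,2).round(1).tolist())
b=r.x;np.save("b.npy",b)
# wing angle: compare hull to brass mask
for n in OFF:
    hsv=cv2.cvtColor(C[n]["img"],cv2.COLOR_RGB2HSV); 
tiles=[]
for n in OFF:
  for th in(.7,.9,1.1):
    p=proj(C[n],W(b,wing(th)));ctr=proj(C[n],W(b,[0,0,.119]+.03*N))[0].round().astype(int)
    x,y=ctr-16; im=cv2.resize(C[n]["img"][y:y+32,x:x+32,::-1],(260,260),interpolation=cv2.INTER_CUBIC);k=260/32
    q=((p-[x,y]+.5)*k).astype(int)
    cv2.polylines(im,[q[[4,5,7,6]]],True,(0,255,0),1);cv2.polylines(im,[q[[0,1,3,2]]],True,(255,255,0),1)
    tiles.append(im)
cv2.imwrite("pics/w.png",np.vstack([np.hstack(tiles[:3]),np.hstack(tiles[3:])]))
for n,u in(("top",(690,287)),):
    pass
E
```

```text
[ 0.59252781  0.08251295 -0.04807056  0.04977548] [[-0.0, 0.1], [-0.4, 0.4], [1.0, -0.6], [-1.3, -0.1], [-0.4, -0.2], [0.3, 0.8], [-0.2, -0.3], [0.1, -0.0], [0.2, 0.0]]
```

View pics/w.png

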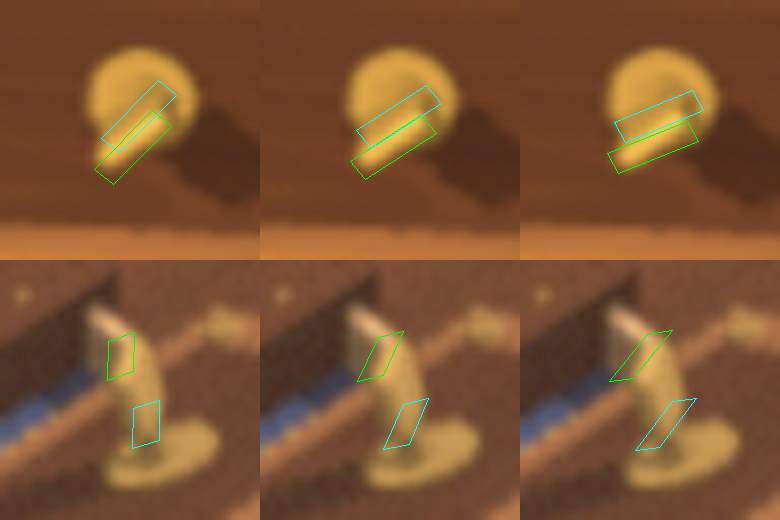

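The overlay shows the wing angle at about 0.8-0.9, with a 1-2 px offset. I'll fit the key's position from the disc and the wing.

```bash
python3 - <<'E'
from h import *
C={n:pickle.load(open(n+".pkl","rb")) for n in OFF};b=np.load("b.npy")
for n in OFF:
    g=proj(C[n],W(b,[0,0,.119]+.03*N))[0];x,y=g.round().astype(int)-16
    t=lambda P:((proj(C[n],W(b,P))[0]-[x,y]+.5)*260/32).round(0)
    print(n,(x,y),"lid",t([0,0,.119]),"+5mm",t([0,0,.119]+.005*N),"grip",t([0,0,.119]+.03*N),"top",t([0,0,.119]+.044*N))
# silhouette fit: brass mask vs union of disc(r,h) and wing hull
def mask(n):
    hsv=cv2.cvtColor(C[n]["img"],cv2.COLOR_RGB2HSV).astype(int);im=C[n]["img"].astype(int)
    return im
T={n:C[n]["img"].astype(float) for n in OFF}
def region(n,v):
    dx,dy,th,rad,hh=v; o=np.array([dx,dy,0]); K=8
    g=proj(C[n],W(b,[0,0,.119]+.03*N))[0].round().astype(int)-20
    m=np.zeros((40*K,40*K),np.uint8)
    a=np.linspace(0,2*np.pi,40)
    disc=np.array([[0,0,.119]+o+rad*(np.cos(t)*U+np.sin(t)*Rt)+k*N for k in(0,hh) for t in a])
    stem=np.array([[0,0,.119]+o+.005*(np.cos(t)*U+np.sin(t)*Rt)+k*N for k in(0,.03) for t in a])
    for P in(disc,wing(th)+o,stem):
        q=((proj(C[n],W(b,P))-g+.5)*K).astype(np.int32)
        cv2.fillConvexPoly(m,cv2.convexHull(q),255)
    return g,cv2.resize(m,(40,40),interpolation=cv2.INTER_AREA)/255.
def brass(n,g):
    p=cv2.cvtColor(C[n]["img"][g[1]:g[1]+40,g[0]:g[0]+40],cv2.COLOR_RGB2HSV).astype(float)
    im=C[n]["img"][g[1]:g[1]+40,g[0]:g[0]+40].astype(float)
    base=np.median(im[:,:,1]); 
    w=np.clip((im[:,:,1]-90)/50,0,1)*((p[:,:,0]>=16)&(p[:,:,0]<32))
    return w
def cost(v):
    c=0
    for n in OFF:
        g,m=region(n,v);w=brass(n,g)
        k=np.zeros((40,40));
        (k.__setitem__((slice(8,33),slice(8,33)),1))
        c+=(((m-w)**2)*k).sum()
    return c
from scipy.optimize import differential_evolution
for n in OFF:
    g=proj(C[n],W(b,[0,0,.119]+.03*N))[0].round().astype(int)-20
    print((brass(n,g)[8:33,8:33]*9).astype(int).astype(str).tolist().__len__()); print("\n".join("".join(map(str,q)) for q in (brass(n,g)[8:33,8:33]*9).astype(int)))
r=differential_evolution(cost,[(-.01,.01),(-.01,.01),(.4,1.2),(.015,.026),(.001,.012)],seed=0,maxiter=60)
print(r.x.round(4),r.fun,cost([0,0,.85,.021,.004]))
E
```

```text
top (np.int64(236), np.int64(177)) lid [142. 100.] +5mm [141. 105.] grip [136. 132.] top [133. 148.]
scene (np.int64(284), np.int64(185)) lid [160. 202.] +5mm [156. 191.] grip [134. 130.] top [121.  96.]
25
0000000000000000000000000
0000000000000000000000000
0000000000047762000000000
0000000005999999720000000
0000000069999999993000000
0000000499999999999100000
0000000699999998999500000
0000000799999888799800000
0000000899999999459800000
0000000799999999459700000
0000000499999999846200000
0000000059999999832000000
0000000049999998420000000
0000000059999973000000000
0000000099998200000000000
0000000099950000000000000
0000000025200000000000000
0000000000000000000000000
0000000000000000000000000
0000000000000000000000000
0000000000000000000000000
0000000000000000000000000
0000000000000000000000000
0000000000000000000000000
0000000000000000000000000
25
0000000000000000000000000
0000000000000000000000000
0000000000000000000000000
0000000000000000000000088
0000000079900000000000899
0000000000099000000000455
0000000000599900000000000
0000000000599970000000000
0000000001799980000000000
0000000002999990000000000
0000000003999996000000000
0000000003699998000000000
0000000000358999000000000
0000000000137999000000000
0000000000025998000000000
0000000000014896000000000
0000000000003785456874000
0000000000002456899999500
0000000000034215899999700
0000000000276113799999300
0000000000344223799985000
0000000003666557999600000
0000000003999999753000000
0000000001577543000000000
0000000000000000000000000
[0.0012 0.0015 0.6853 0.0202 0.0039] 33.44338946559016 49.54406766628219
```

```bash
cat >> h.py <<'E'
b=np.load("b.npy");KO=np.array([.0012,.0015,.119])
Bz=Ro.from_euler('z',b[2]).as_matrix()
def target(th,out):
    a=np.cos(th)*U+np.sin(th)*Rt
    return W(b,KO+out*N)[0], Bz@np.c_[a,np.cross(-N,a),-N]
def delta(th,out):
    from plant import r
    st=r.get_state();p,Rm=target(th,out)
    d=Ro.from_matrix(Rm)*Ro.from_euler('xyz',st["eef_rot"],degrees=True).inv()
    print("target",p.round(4),"travel",((p-st["tcp_pos"])/.5).round(4),"rot",(d.as_rotvec(degrees=True)/90).round(4),"F",st["contact_force"].round(1),"j",st["joints"].round(0))
E
python3 -c "
from h import *
delta(.75,.09);delta(.75,.031);print('axis',(Bz@N).round(4))"
```

```text
target [0.5462 0.0862 0.1953] travel [ 0.5771 -1.0744 -0.0988] rot [ 0.0561 -0.3541 -0.2516] F [ 0.1 -0.7  0. ] j [ 84.  21.   1.  -0. -70. -17.]
target [0.5774 0.0847 0.1453] travel [ 0.6396 -1.0774 -0.1988] rot [ 0.0561 -0.3541 -0.2516] F [ 0.1 -0.7  0. ] j [ 84.  21.   1.  -0. -70. -17.]
axis [-0.5293  0.0255  0.848 ]
```

>>> arm_command:
  travel:
    - [0.03, -0.07, 0.02]
    - [0.06, -0.15, 0.04]
    - [0.09, -0.23, 0.06]
    - [0.12, -0.31, 0.08]
    - [0.15, -0.39, 0.1]
    - [0.18, -0.47, 0.1]
    - [0.21, -0.55, 0.1]
    - [0.24, -0.63, 0.1]
    - [0.27, -0.71, 0.1]
    - [0.3, -0.79, 0.1]
    - [0.33, -0.87, 0.1]
    - [0.35, -0.9, 0.1]
    - [0.35, -0.9, 0.1]
  delta_rot:
    - [0, -0.03, -0.02]
    - [0.01, -0.06, -0.04]
    - [0.01, -0.09, -0.06]
    - [0.02, -0.12, -0.08]
    - [0.02, -0.15, -0.1]
    - [0.03, -0.18, -0.13]
    - [0.03, -0.21, -0.15]
    - [0.04, -0.24, -0.17]
    - [0.04, -0.27, -0.19]
    - [0.05, -0.3, -0.21]
    - [0.05, -0.33, -0.23]
    - [0.056, -0.354, -0.252]
    - [0.056, -0.354, -0.252]
  grip: 0.5

```text
time_s: 1.72
tcp_pos: [0.4326, 0.1721, 0.2951]
eef_rot: [-156.9, -22.8, -50.6]
contact_force: [0.2, 0.7, 0.5]
gripper_width: 0.0439
gripper_force: 0.0
```

```bash
python3 -c "
from h import *
delta(.75,.09)"
```

```text
target [0.5462 0.0862 0.1953] travel [ 0.2271 -0.1718 -0.1995] rot [-0.0003  0.0003  0.001 ] F [0.2 0.7 0.5] j [ 65. -18. -54.  41. -49. -48.]
```

>>> arm_command:
  travel:
    - [0.05, -0.04, -0.02]
    - [0.1, -0.08, -0.05]
    - [0.15, -0.12, -0.1]
    - [0.2, -0.15, -0.15]
    - [0.227, -0.172, -0.19]
    - [0.227, -0.172, -0.2]
    - [0.227, -0.172, -0.2]
  delta_rot:
    - [0, 0, 0]
    - [0, 0, 0]
    - [0, 0, 0]
    - [0, 0, 0]
    - [0, 0, 0]
    - [0, 0, 0]
    - [0, 0, 0]

```text
time_s: 2.6
tcp_pos: [0.554, 0.0901, 0.209]
eef_rot: [-158.0, -22.1, -50.1]
contact_force: [-0.5, -0.8, -0.9]
gripper_width: 0.0438
gripper_force: 0.0
```

```bash
python3 - <<'E'
from h import *
from plant import viewer
delta(.75,.031)
a=viewer.capture("top")["img"][140:240,195:315,::-1];c=viewer.capture("scene")["img"][150:250,240:360,::-1]
cv2.imwrite("pics/hov.png",cv2.resize(np.vstack([np.hstack([a,c])]),(800,333),interpolation=cv2.INTER_CUBIC))
E
```

```text
target [0.5774 0.0847 0.1453] travel [ 0.0467 -0.0107 -0.1274] rot [ 0.0003 -0.0135  0.0008] F [-0.5 -0.8 -0.9] j [ 28.  -3. -58.  64. -17. -42.]
```

View pics/hov.png

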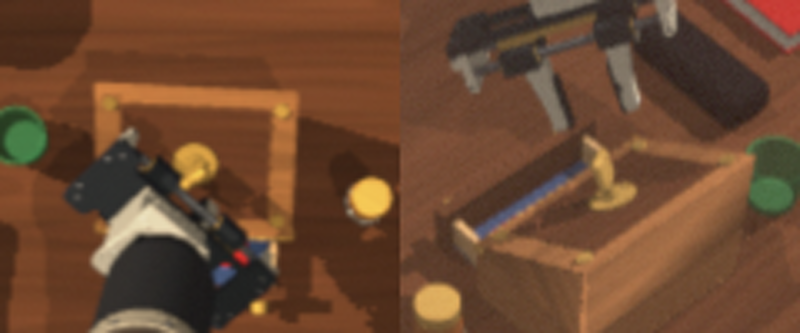

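The top view shows the open jaws astride the key. The elbow (j3) is at its limit, though, so I'll fit a kinematic model to plan lean and turn.

```bash
cat > kin.py <<'E'
from h import *
def fk(j,p):
    h,s,a2,L2,L3,e3,Lt,w=p; q=np.asarray(j,float)
    y=lambda a:Ro.from_euler('y',a,degrees=True); z=lambda a:Ro.from_euler('z',a,degrees=True); x=lambda a:Ro.from_euler('x',a,degrees=True)
    R1=z(q[0]); R2=R1*y(q[1]); R3=R2*y(-q[2])   # forearm along +x of R3, pitch down = j2-j3
    R4=R3*x(SG[0]*q[3]); R5=R4*y(-q[4]); R6=R5*x(SG[1]*q[5])
    # tool z = x of R6
    pos=np.array([0,0,h])+R1.apply([0,s,0])+R2.apply([a2,0,L2])+R3.apply([L3,0,e3])+R5.apply([Lt,0,w])
    return pos,R6
SG=[1,1]
E
python3 - <<'E'
import kin; from kin import *
from plant import r
st=r.get_state();np.set_printoptions(suppress=True,precision=4)
D=[([84.05993,20.58708,.63733,-.01815,-70.13718,-16.50656],[.257595,.623445,.244705],[179.9118,-.00834,-22.4528]),
([65,-18,-54,41,-49,-48],[.4326,.1721,.2951],[-156.9,-22.8,-50.6]),(st["joints"],st["tcp_pos"],st["eef_rot"])]
import pickle;pickle.dump(D,open("D.pkl","wb"))
for sg in([1,1],[1,-1],[-1,1],[-1,-1]):
    kin.SG=sg
    print(sg,[(fk(j,np.zeros(8))[1].as_matrix()[:,0]-Ro.from_euler('xyz',e,degrees=True).as_matrix()[:,2]).round(3) for j,p,e in D],
     [ (fk(j,np.zeros(8))[1].inv()*Ro.from_euler('xyz',e,degrees=True)).as_matrix().round(2).tolist() for j,p,e in D])
for sg in(1,-1):
    kin.SG=[sg,1]
    f=lambda p:np.r_[np.ravel([(fk(j,p)[0]-t)*(0.1 if k==1 else 1) for k,(j,t,e) in enumerate(D)]),1e-4*(p-[.3,-.1,0,.4,.4,0,.2,0])]
    s=least_squares(f,[.3,-.1,0,.4,.4,0,.2,0]);print(sg,s.x,(s.fun[:9]*1000).round(1))
E
```

```text
[1, 1] [array([ 0.001, -0.   , -0.   ]), array([-0.895,  0.413,  0.002]), array([-0.246,  0.464, -0.   ])] [[[0.0, -0.0, 1.0], [-0.84, 0.55, 0.0], [-0.55, -0.84, 0.0]], [[-0.82, 0.26, 0.51], [-0.37, 0.44, -0.82], [-0.44, -0.86, -0.27]], [[-0.48, -0.17, 0.86], [-0.64, -0.6, -0.48], [0.6, -0.78, 0.17]]]
[1, -1] [array([ 0.001, -0.   , -0.   ]), array([-0.895,  0.413,  0.002]), array([-0.246,  0.464, -0.   ])] [[[0.0, -0.0, 1.0], [-1.0, 0.0, 0.0], [-0.0, -1.0, -0.0]], [[-0.82, 0.26, 0.51], [-0.4, -0.9, -0.18], [0.42, -0.35, 0.84]], [[-0.48, -0.17, 0.86], [0.54, -0.83, 0.13], [0.69, 0.53, 0.49]]]
[-1, 1] [array([ 0.,  0., -0.]), array([ 0.002, -0.005,  0.002]), array([-0., -0., -0.])] [[[0.0, -0.0, 1.0], [-0.84, 0.54, 0.0], [-0.54, -0.84, -0.0]], [[0.01, 0.0, 1.0], [0.09, 1.0, -0.0], [-1.0, 0.09, 0.01]], [[-0.0, 0.0, 1.0], [-0.09, 1.0, -0.0], [-1.0, -0.09, -0.0]]]
[-1, -1] [array([ 0.,  0., -0.]), array([ 0.002, -0.005,  0.002]), array([-0., -0., -0.])] [[[0.0, -0.0, 1.0], [-1.0, -0.0, 0.0], [0.0, -1.0, -0.0]], [[0.01, 0.0, 1.0], [-1.0, -0.01, 0.01], [0.01, -1.0, 0.0]], [[0.0, 0.0, 1.0], [-1.0, 0.0, 0.0], [-0.0, -1.0, 0.0]]]
1 [-0.7548 -0.1917  0.3632  0.5563  0.0762  0.3915 -0.2642 -0.0945] [-0.1  0.  -0.1 -3.8  0.6  9.1  0.1 -0.5 -0.8]
-1 [-0.0247 -0.1918  0.083   0.5875  0.187   0.1838  0.3602  0.1245] [-0.   0.   0.  -0.2  0.2 -0.7  0.  -0.   0.1]
```

>>> arm_command:
  travel:
    - [-0.01, 0, 0.05]
    - [-0.01, 0, 0.1]
    - [-0.01, 0, 0.14]
    - [-0.01, 0, 0.14]
    - [-0.01, 0, 0.14]
    - [-0.01, 0, 0.14]
    - [-0.01, 0, 0.14]
  delta_rot:
    - [0, 0.05, 0]
    - [0, 0.1, 0]
    - [0, 0.15, 0]
    - [0, 0.25, 0]
    - [0, 0.35, 0]
    - [0, 0.35, 0]
    - [0, 0.35, 0]

```text
time_s: 3.58
tcp_pos: [0.5483, 0.0905, 0.2788]
eef_rot: [178.5, -0.6, -45.3]
contact_force: [-0.4, 0.6, -0.8]
gripper_width: 0.0436
gripper_force: 0.0
```

```bash
cat > log.py <<'E'
import pickle
from plant import r
st=r.get_state();D=pickle.load(open("D.pkl","rb"));D.append((st["joints"],st["tcp_pos"],st["eef_rot"]));pickle.dump(D,open("D.pkl","wb"));print(st["joints"].round(1),st["qd"].round(1))
E
python3 log.py
```

```text
[ 30.2   8.7 -11.3   1.  -71.3  14.2] [ 0.2 -1.7 -1.2  0.4  0.   0. ]
```

>>> arm_command:
  travel:
    - [0.02, -0.04, 0.05]
    - [0.1, -0.08, 0.1]
    - [0.1, -0.1, 0.15]
    - [0.1, -0.1, 0.2]
    - [0.1, -0.1, 0.2]
    - [0.1, -0.1, 0.2]
  delta_rot:
    - [0.1, 0, 0]
    - [0.2, 0, 0]
    - [0.3, 0, 0]
    - [0.3, 0.1, 0]
    - [0.3, 0.1, 0]
    - [0.3, 0.1, 0]

```text
time_s: 4.32
tcp_pos: [0.598, 0.0406, 0.3788]
eef_rot: [-168.1, 24.7, -42.4]
contact_force: [0.5, 0.3, -0.1]
gripper_width: 0.0438
gripper_force: 0.0
```

```bash
python3 log.py
```

```text
[  5.2  17.2  18.5 -26.5 -98.2  37.6] [ 0.4 -0.8 -0.6  0.  -0.2  0.1]
```

>>> arm_command:
  travel:
    - [-0.05, 0, 0.05]
    - [-0.1, 0.05, 0.1]
    - [-0.15, 0.1, 0.1]
    - [-0.2, 0.1, 0.1]
    - [-0.2, 0.1, 0.1]
    - [-0.2, 0.1, 0.1]
  delta_rot:
    - [-0.1, 0, 0]
    - [-0.2, 0, 0]
    - [-0.3, 0, 0]
    - [-0.4, -0.1, 0]
    - [-0.5, -0.1, 0]
    - [-0.5, -0.1, 0]

```text
time_s: 5.08
tcp_pos: [0.4966, 0.0916, 0.4278]
eef_rot: [165.9, -13.6, -44.7]
contact_force: [-0.4, -0.0, -0.6]
gripper_width: 0.0436
gripper_force: 0.0
```

```bash
python3 log.py; cat > fit.py <<'E'
import kin; from kin import *
kin.SG[:]=[-1,-1];np.set_printoptions(suppress=True,precision=4)
D=pickle.load(open("D.pkl","rb"))
f=lambda p:np.r_[np.ravel([(fk(j,p)[0]-t)*(0.1 if k==1 else 1) for k,(j,t,e) in enumerate(D)]),1e-5*(p-[.3,-.1,0,.4,.4,0,.2,0])]
s=least_squares(f,[.3,-.1,0,.4,.4,0,.2,0]);print(s.x,(s.fun[:-8]*1000).round(1))
np.save("kp.npy",s.x)
E
python3 fit.py
```

```text
[ 43.    4.3  -5.3  13.8 -94.2  -0.1] [-3.9  0.4  4.  -3.7 -0.   3.1]
[ 0.1473 -0.1794  0.1224  0.534   0.2642  0.0958  0.3542  0.0766] [-11.1  13.8   5.    1.1   1.8   1.7   1.1 -30.1  12.   20.9  27.1  21.3
 -29.3  -7.6  20.7  -1.5   7.8 -59.1]
```

```bash
sed -i 's/h,s,a2,L2,L3,e3,Lt,w=p/h,s,a2,L2,L3,e3,Lt,w,l5,e4=p/; s/R5.apply(\[Lt,0,w\])/R4.apply([0,0,e4])+R5.apply([Lt,l5,w])/; s/^SG=.*/SG=[-1,-1]/' kin.py
sed -i 's/,0\]/,0,0,0]/g; s/-8\]/-10]/' fit.py; python3 fit.py
```

```text
[ 0.1992 -0.      0.      0.6013  0.4636 -0.      0.3591  0.     -0.1918
  0.    ] [-0.  -0.   0.   0.1 -0.6  0.1  0.   0.  -0.   0.   0.  -0.  -0.  -0.
  0.   0.   0.  -0. ]
```

The model now fits to 0.1 mm. Next is feasibility along the whole turn.

```bash
cat >> kin.py <<'E'
kp=np.load("kp.npy");M=np.array([[0,0,1.],[-1,0,0],[0,-1,0]])
LO=np.array([-176.03,-82.01,-58.28,-173.87,-174.79,-173.66]);HI=np.array([176.03,121.73,71.71,95.51,-.11,173.66])
def pose(j):
    p,R=fk(j,kp);return p,R.as_matrix()@M
def ik(p,R,j0,m=3):
    def f(j):
        a,B=pose(j);return np.r_[(a-p)*5,(Ro.from_matrix(B)*Ro.from_matrix(R).inv()).as_rotvec()]
    s=least_squares(f,np.clip(j0,LO+m+.5,HI-m-.5),bounds=(LO+m,HI-m),x_scale=30,max_nfev=60)
    return s.x,np.abs(s.fun).max()
def tgt(th,out,phi,flip=0):
    p,R=target(th,out); Q=R@Ro.from_euler('y',phi).as_matrix()
    if flip: Q=Q@np.diag([-1,-1,1.])
    return p,Q
E
cat > scan.py <<'E'
from kin import *
seeds=[[30,0,-40,60,-30,-40],[30,9,-11,1,-71,14],[5,17,18,-26,-98,37],[10,10,0,-60,-60,0],[40,0,-40,60,-40,-120],[0,10,-20,-60,-40,100],[20,10,-20,0,-60,-100]]
for flip in(0,1):
  for thd in range(40,181,20):
    row=[]
    for ph in(-50,-30,-15,0,15,30,50):
        p,R=tgt(np.radians(thd),.031,np.radians(ph),flip);best=None
        for s in seeds:
            j,e=ik(p,R,s)
            if e<2e-3: best=j;break
        row.append("%4d:"%ph+(",".join(str(int(v)) for v in best) if best is not None else "--"))
    print(flip,thd," | ".join(row))
E
time python3 scan.py
```

```text
0 40  -50:6,23,-2,-32,-72,62 |  -30:16,13,-18,-20,-46,48 |  -15:28,6,-38,5,-21,15 |    0:-- |   15:-- |   30:-- |   50:--
0 60  -50:-1,21,-6,-45,-67,62 |  -30:11,11,-20,-32,-41,44 |  -15:27,5,-41,2,-15,0 |    0:-- |   15:-- |   30:-- |   50:--
0 80  -50:-10,20,-12,-60,-63,64 |  -30:6,9,-22,-46,-36,42 |  -15:-- |    0:-- |   15:-- |   30:-- |   50:49,28,-48,63,-66,-113
0 100  -50:-18,20,-20,-76,-60,70 |  -30:1,8,-25,-61,-31,42 |  -15:-- |    0:-- |   15:-- |   30:42,16,-48,56,-47,-111 |   50:47,28,-36,44,-68,-108
0 120  -50:-26,22,-30,-94,-61,79 |  -30:-4,7,-29,-80,-27,47 |  -15:-- |    0:-- |   15:33,8,-52,58,-29,-122 |   30:41,16,-39,39,-49,-112 |   50:43,28,-24,29,-71,-106
0 140  -50:-32,29,-43,-114,-68,94 |  -30:-13,8,-36,-105,-28,59 |  -15:-- |    0:-- |   15:35,9,-47,43,-30,-127 |   30:38,17,-31,25,-51,-113 |   50:37,28,-13,16,-75,-107
0 160  -50:-- |  -30:-20,11,-47,-133,-36,76 |  -15:-- |    0:-- |   15:34,9,-43,30,-29,-134 |   30:33,16,-25,12,-52,-117 |   50:30,28,-6,4,-77,-109
0 180  -50:-- |  -30:-- |  -15:-- |    0:-- |   15:32,8,-40,20,-28,-142 |   30:28,15,-20,1,-51,-121
[... 483 characters left out ...]
  15:-- |   30:42,16,-48,56,-47,68 |   50:47,28,-36,44,-68,71
1 120  -50:-26,22,-30,-94,-61,-100 |  -30:-4,7,-29,-80,-27,-132 |  -15:-- |    0:-- |   15:33,8,-52,58,-29,57 |   30:41,16,-39,39,-49,67 |   50:43,28,-24,29,-71,73
1 140  -50:-32,29,-43,-114,-68,-85 |  -30:-13,8,-36,-105,-28,-120 |  -15:-- |    0:-- |   15:35,9,-47,43,-30,52 |   30:38,17,-31,25,-51,66 |   50:37,28,-13,16,-75,72
1 160  -50:-- |  -30:-20,11,-47,-133,-36,-103 |  -15:-- |    0:-- |   15:34,9,-43,30,-29,45 |   30:33,16,-25,12,-52,62 |   50:30,28,-6,4,-77,70
1 180  -50:-- |  -30:-- |  -15:-- |    0:-- |   15:32,8,-40,20,-28,37 |   30:28,15,-20,1,-51,58 |   50:22,27,-2,-7,-77,67
real	0m24.955s
user	0m22.783s
sys	0m0.090s
```

Winding plan: grip A with the tool tilted -30° in the wing plane (43° to 125°), then grip B tilted +30° (125° to 178°).

```bash
cat > go.py <<'E'
import sys; from kin import *
from plant import r
def go(p,R,msg=""):
    st=r.get_state();d=Ro.from_matrix(R)*Ro.from_euler('xyz',st["eef_rot"],degrees=True).inv()
    t=(p-st["tcp_pos"])/.5; rv=d.as_rotvec(degrees=True)/90
    # path check by IK
    j=st["joints"];J=[]
    for s in np.linspace(.1,1,10):
        j,e=ik(st["tcp_pos"]+s*t*.5,(Ro.from_rotvec(s*rv*90,degrees=True)*Ro.from_euler('xyz',st["eef_rot"],degrees=True)).as_matrix(),j,.5);J.append((j,e))
    print(msg,"p",p.round(3),"travel",t.round(3),"rot",rv.round(3),"| ik err",max(e for _,e in J).round(4),"mid j",J[4][0].round(0),"end j",J[-1][0].round(0))
def T(thd,out,phd,back,flip=0):
    p,R=tgt(np.radians(thd),out,np.radians(phd),flip); return p-back*R[:,2],R
E
python3 - <<'E'
from go import *
go(*T(43,.031,-30,.06),"A hover");
a,R=T(43,.031,-30,.06);print("in",(R[:,2]*.06/.5).round(4), "axisN",(Bz@N).round(4))
C=pickle.load(open("top.pkl","rb"))
ray=lambda px,z:(lambda c,d:c+d*(z-c[2])/d[2])(-C["R"].T@C["t"],C["R"].T@np.linalg.solve(C["camera_matrix"],[*px,1]))
bt=ray(crop2px("top",(690,287)),.1);print("bottle",bt, "rel box",Bz.T@(bt-[b[0],b[1],0]))
E
```

```text
A hover p [0.567 0.065 0.201] travel [ 0.142 -0.054 -0.454] rot [ 0.428 -0.114  0.089] | ik err 0.0 mid j [ 31.   2. -15.   3. -68.  15.] end j [ 14.   8. -17. -21. -52.  47.]
in [ 0.0198  0.04   -0.1114] axisN [-0.5293  0.0255  0.848 ]
bottle [ 0.56046082 -0.09634477  0.1       ] rel box [-0.02343547 -0.18019199  0.1       ]
```

>>> arm_command:
  travel:
    - [0.02, -0.01, -0.06]
    - [0.04, -0.02, -0.12]
    - [0.06, -0.02, -0.18]
    - [0.08, -0.03, -0.24]
    - [0.1, -0.04, -0.3]
    - [0.12, -0.05, -0.36]
    - [0.14, -0.054, -0.42]
    - [0.142, -0.054, -0.454]
    - [0.142, -0.054, -0.454]
    - [0.142, -0.054, -0.454]
  delta_rot:
    - [0.06, -0.02, 0.01]
    - [0.12, -0.03, 0.03]
    - [0.18, -0.05, 0.04]
    - [0.24, -0.06, 0.05]
    - [0.3, -0.08, 0.06]
    - [0.36, -0.1, 0.08]
    - [0.428, -0.114, 0.089]
    - [0.428, -0.114, 0.089]
    - [0.428, -0.114, 0.089]
    - [0.428, -0.114, 0.089]

```text
time_s: 6.32
tcp_pos: [0.5701, 0.0634, 0.2033]
eef_rot: [-158.7, 5.3, -39.4]
contact_force: [-0.0, 0.5, 0.3]
gripper_width: 0.0439
gripper_force: 0.0
```

```bash
python3 - <<'E'
from go import *
from plant import viewer
go(*T(43,.031,-30,0),"A grip")
a=viewer.capture("top")["img"][140:240,195:315,::-1];c=viewer.capture("scene")["img"][150:250,240:360,::-1]
cv2.imwrite("pics/hov2.png",cv2.resize(np.hstack([a,c]),(800,333),interpolation=cv2.INTER_CUBIC))
E
```

```text
A grip p [0.577 0.085 0.145] travel [ 0.015  0.043 -0.116] rot [-0.002 -0.002  0.003] | ik err 0.0 mid j [ 15.  11. -18. -22. -49.  47.] end j [ 16.  13. -19. -23. -45.  48.]
```

View pics/hov2.png

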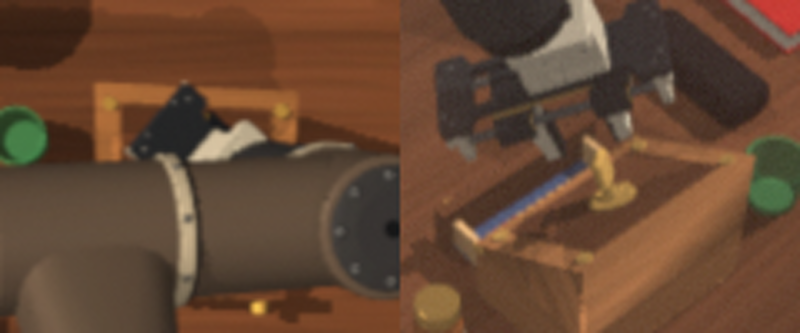

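The scene half shows the key's wing in line with the gap between the jaws, which are clear of the box. Next: descend, then close.

>>> arm_command:
  travel:
    - [0.002, 0.007, -0.02]
    - [0.005, 0.014, -0.04]
    - [0.008, 0.021, -0.06]
    - [0.01, 0.028, -0.08]
    - [0.013, 0.036, -0.1]
    - [0.015, 0.043, -0.116]
    - [0.015, 0.043, -0.116]
  delta_rot:
    - [0, 0, 0]
    - [0, 0, 0]
    - [0, 0, 0]
    - [0, 0, 0]
    - [0, 0, 0]
    - [0, 0, 0]
    - [0, 0, 0]

```text
time_s: 7.3
tcp_pos: [0.577, 0.0845, 0.1431]
eef_rot: [-158.8, 5.5, -39.5]
contact_force: [0.6, -0.3, 0.0]
gripper_width: 0.0443
gripper_force: 0.0
```

>>> arm_command:
  travel:
    - [0, 0, 0]
    - [0, 0, 0]
    - [0, 0, 0]
    - [0, 0, 0]
    - [0, 0, 0]
    - [0, 0, 0]
  delta_rot:
    - [0, 0, 0]
    - [0, 0, 0]
    - [0, 0, 0]
    - [0, 0, 0]
    - [0, 0, 0]
    - [0, 0, 0]
  grip: 0
  newtons: 15

```text
time_s: 8.05
tcp_pos: [0.5771, 0.0841, 0.144]
eef_rot: [-158.8, 5.4, -39.5]
contact_force: [-2.5, -2.9, 1.3]
gripper_width: 0.01
gripper_force: 15.0
```

```bash
python3 - <<'E'
from go import *
st=r.get_state();print(st["contact_force"].round(1),st["moment"].round(2),st["gripper_width"],st["gripper_force"])
go(*T(43,.031,-30,0),"A grip"); go(*T(125,.031,-30,0),"A end")
E
```

```text
[-2.5 -2.9  1.3] [-1.61  1.04  0.15] 0.009967372151032595 14.996165530756116
A grip p [0.577 0.085 0.145] travel [0.001 0.001 0.002] rot [-0.002 -0.003  0.004] | ik err 0.0 mid j [ 16.  13. -19. -23. -46.  48.] end j [ 16.  13. -19. -23. -45.  48.]
A end p [0.577 0.085 0.145] travel [0.001 0.001 0.002] rot [ 0.478 -0.026 -0.77 ] | ik err 0.0 mid j [  5.  10. -23. -49. -35.  42.] end j [ -7.   8. -31. -86. -27.  50.]
```

Flush grip at 10.0 mm. Turning the first half.

>>> arm_command:
  travel:
    - [0, 0, 0]
    - [0, 0, 0]
    - [0, 0, 0]
    - [0, 0, 0]
    - [0, 0, 0]
    - [0, 0, 0]
    - [0, 0, 0]
    - [0, 0, 0]
    - [0, 0, 0]
    - [0, 0, 0]
  delta_rot:
    - [0, 0, 0]
    - [0, 0, 0]
    - [0.032, -0.002, -0.051]
    - [0.064, -0.003, -0.102]
    - [0.096, -0.005, -0.153]
    - [0.128, -0.006, -0.204]
    - [0.159, -0.008, -0.255]
    - [0.191, -0.009, -0.306]
    - [0.223, -0.011, -0.357]
    - [0.239, -0.012, -0.383]
  grip: 0
  newtons: 30

```text
time_s: 9.3
tcp_pos: [0.5782, 0.0846, 0.1447]
eef_rot: [-145.3, 22.3, -71.2]
contact_force: [1.8, 2.0, 1.5]
gripper_width: 0.0101
gripper_force: 30.0
```

```bash
python3 - <<'E'
from go import *
st=r.get_state();print(st["contact_force"].round(1),st["moment"].round(2),st["gripper_width"],st["joints"].round(0))
go(*T(125,.031,-30,0),"A end")
E
```

```text
[1.8 2.  1.5] [-0.61  0.7   0.16] 0.010091160539686329 [  5.  10. -23. -49. -35.  42.]
A end p [0.577 0.085 0.145] travel [-0.002  0.     0.001] rot [ 0.238 -0.012 -0.386] | ik err 0.0 mid j [ -0.   8. -27. -66. -30.  43.] end j [ -7.   8. -31. -86. -27.  50.]
```

>>> arm_command:
  travel:
    - [0, 0, 0]
    - [0, 0, 0]
    - [0, 0, 0]
    - [0, 0, 0]
    - [0, 0, 0]
    - [0, 0, 0]
    - [0, 0, 0]
    - [0, 0, 0]
    - [0, 0, 0]
    - [0, 0, 0]
  delta_rot:
    - [0.027, -0.001, -0.043]
    - [0.054, -0.003, -0.086]
    - [0.08, -0.004, -0.129]
    - [0.107, -0.005, -0.172]
    - [0.134, -0.006, -0.215]
    - [0.161, -0.008, -0.258]
    - [0.188, -0.009, -0.301]
    - [0.215, -0.01, -0.344]
    - [0.238, -0.012, -0.386]
    - [0.238, -0.012, -0.386]

```text
time_s: 10.55
tcp_pos: [0.5794, 0.0842, 0.1455]
eef_rot: [-143.2, 43.4, -105.1]
contact_force: [6.6, 1.8, 0.4]
gripper_width: 0.0101
gripper_force: 30.0
```

>>> arm_command:
  travel:
    - [0, 0, 0]
    - [0, 0, 0]
    - [0, 0, 0]
    - [0, 0, 0]
    - [0, 0, 0]
  delta_rot:
    - [0, 0, 0]
    - [0, 0, 0]
    - [0, 0, 0]
    - [0, 0, 0]
    - [0, 0, 0]
  grip: 0.5

```text
time_s: 11.18
tcp_pos: [0.5772, 0.0844, 0.1439]
eef_rot: [-143.4, 43.3, -105.1]
contact_force: [0.5, -0.4, -1.4]
gripper_width: 0.0437
gripper_force: 0.0
```

```bash
python3 - <<'E'
from go import *
st=r.get_state();print(st["contact_force"].round(1),st["gripper_width"],st["joints"].round(0))
p,R=T(125,.031,-30,.065);go(p,R,"back")
# transit: continue from 'back' to vertical tool above, then to B hover
j=st["joints"];
j,e=ik(p,R,j);print(j.round(0),e)
def path(p0,R0,p1,R1,j,n=12):
    rv=(Ro.from_matrix(R1)*Ro.from_matrix(R0).inv()).as_rotvec(degrees=True);E=0;jm=[]
    for s in np.linspace(1/n,1,n):
        j,e=ik(p0+s*(p1-p0),(Ro.from_rotvec(s*rv,degrees=True)*Ro.from_matrix(R0)).as_matrix(),j,1);E=max(E,e);jm.append(j)
    print("travel",((p1-p0)/.5).round(3),"rot",(rv/90).round(3),"err",round(E,4),"j",jm[n//2].round(0),j.round(0));return j
# vertical tool with x heading along projected wing
for flip in(0,1):
    q,Q=T(125,.031,30,.065,flip)
    up=np.array([.55,.085,.30]); 
    a=R[:,0].copy();a[2]=0;a/=np.linalg.norm(a);z=np.array([0,0,-1.]);V=np.c_[a,np.cross(z,a),z]
    print("flip",flip);j1=path(p,R,up,V,j);path(up,V,q,Q,j1)
E
```

```text
[ 0.5 -0.4 -1.4] 0.04369370200165615 [ -7.   8. -31. -86. -27.  50.]
back p [0.531 0.06  0.183] travel [-0.093 -0.048  0.079] rot [ 0.001 -0.001 -0.002] | ik err 0.0 mid j [ -6.   4. -33. -81. -27.  43.] end j [ -5.  -1. -34. -75. -27.  36.]
[ -5.  -1. -34. -75. -27.  36.] 4.479475818053302e-12
flip 0
travel [0.039 0.049 0.234] rot [-0.348  0.496  0.154] err 0.0 j [ 27.  -3. -30.  -3. -41. -46.] [ 29.   8. -10.   0. -73. -44.]
travel [ 0.029  0.054 -0.194] rot [-0.238 -0.198 -0.321] err 0.0 j [ 40.   8. -25.  19. -60. -82.] [  45.   14.  -32.   31.  -59. -109.]
flip 1
travel [0.039 0.049 0.234] rot [-0.348  0.496  0.154] err 0.0 j [ 27.  -3. -30.  -3. -41. -46.] [ 29.   8. -10.   0. -73. -44.]
travel [ 0.029  0.054 -0.194] rot [-0.265  0.318  1.63 ] err 0.0 j [ 39.  16. -15.  14. -74.  27.] [ 45.  14. -32.  31. -59.  71.]
```

>>> arm_command:
  travel:
    - [-0.023, -0.012, 0.02]
    - [-0.046, -0.024, 0.04]
    - [-0.07, -0.036, 0.06]
    - [-0.093, -0.048, 0.079]
    - [-0.088, -0.042, 0.109]
    - [-0.083, -0.036, 0.139]
    - [-0.078, -0.03, 0.169]
    - [-0.073, -0.023, 0.199]
    - [-0.068, -0.017, 0.229]
    - [-0.063, -0.01, 0.259]
    - [-0.058, -0.004, 0.289]
    - [-0.054, 0.001, 0.313]
    - [-0.054, 0.001, 0.313]
    - [-0.054, 0.001, 0.313]
    - [-0.054, 0.001, 0.313]
  delta_rot:
    - [0, 0, 0]
    - [0, 0, 0]
    - [0, 0, 0]
    - [0, 0, 0]
    - [-0.04, 0.06, 0.02]
    - [-0.09, 0.12, 0.04]
    - [-0.13, 0.18, 0.06]
    - [-0.17, 0.25, 0.08]
    - [-0.22, 0.31, 0.1]
    - [-0.26, 0.37, 0.12]
    - [-0.3, 0.43, 0.13]
    - [-0.348, 0.496, 0.154]
    - [-0.348, 0.496, 0.154]
    - [-0.348, 0.496, 0.154]
    - [-0.348, 0.496, 0.154]

```text
time_s: 13.05
tcp_pos: [0.5496, 0.0843, 0.3004]
eef_rot: [179.9, -0.0, -105.1]
contact_force: [-0.4, -0.5, 0.7]
gripper_width: 0.0438
gripper_force: 0.0
```

```bash
python3 - <<'E'
from go import *
from plant import viewer
for n in OFF: pickle.dump(viewer.capture(n),open(n+"2.pkl","wb"))
go(*T(125,.031,30,.065),"B hover")
c=pickle.load(open("scene2.pkl","rb"));t=pickle.load(open("top2.pkl","rb"))
out=[]
for C,(x,y) in((t,(205,150)),(c,(250,165))):
    im=cv2.resize(C["img"][y:y+80,x:x+80,::-1],(400,400),interpolation=cv2.INTER_CUBIC)
    q=((proj(C,W(b,wing(np.radians(125))+[.0012,.0015,0]))-[x,y]+.5)*5).astype(int)
    cv2.polylines(im,[q[[4,5,7,6]]],True,(0,255,0),1);out.append(im)
cv2.imwrite("pics/tr.png",np.hstack(out))
E
```

```text
B hover p [0.565 0.112 0.203] travel [ 0.03   0.055 -0.196] rot [-0.238 -0.199 -0.321] | ik err 0.0 mid j [ 39.   8. -23.  16. -61. -76.] end j [  45.   14.  -32.   31.  -59. -109.]
```

View pics/tr.png

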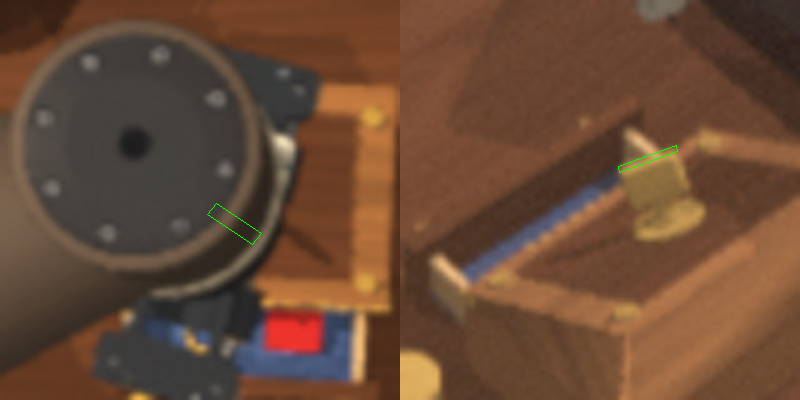

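The scene half shows the wing turned broadside, with its top edge at about (620-690,160), matching the 125° overlay. Stage A worked, so now grip B.

>>> arm_command:
  travel:
    - [0.004, 0.007, -0.02]
    - [0.008, 0.014, -0.05]
    - [0.012, 0.021, -0.08]
    - [0.016, 0.028, -0.11]
    - [0.02, 0.036, -0.14]
    - [0.025, 0.045, -0.17]
    - [0.03, 0.055, -0.196]
    - [0.03, 0.055, -0.196]
    - [0.03, 0.055, -0.196]
  delta_rot:
    - [-0.04, -0.03, -0.05]
    - [-0.08, -0.07, -0.11]
    - [-0.12, -0.1, -0.16]
    - [-0.16, -0.13, -0.21]
    - [-0.2, -0.17, -0.27]
    - [-0.238, -0.199, -0.321]
    - [-0.238, -0.199, -0.321]
    - [-0.238, -0.199, -0.321]
    - [-0.238, -0.199, -0.321]

```text
time_s: 14.28
tcp_pos: [0.5656, 0.1121, 0.2033]
eef_rot: [-154.0, -9.2, -136.7]
contact_force: [0.5, 0.5, 0.3]
gripper_width: 0.0435
gripper_force: 0.0
```

```bash
python3 - <<'E'
from go import *
go(*T(125,.031,30,0),"B grip")
E
```

```text
B grip p [0.577 0.085 0.145] travel [ 0.024 -0.055 -0.116] rot [-0.001 -0.    -0.001] | ik err 0.0 mid j [  43.   15.  -35.   33.  -54. -111.] end j [  41.   17.  -37.   36.  -50. -112.]
```

>>> arm_command:
  travel:
    - [0.004, -0.009, -0.02]
    - [0.008, -0.018, -0.039]
    - [0.012, -0.027, -0.058]
    - [0.016, -0.037, -0.078]
    - [0.02, -0.046, -0.097]
    - [0.024, -0.055, -0.116]
    - [0.024, -0.055, -0.116]
  delta_rot:
    - [0, 0, 0]
    - [0, 0, 0]
    - [0, 0, 0]
    - [0, 0, 0]
    - [0, 0, 0]
    - [0, 0, 0]
    - [0, 0, 0]

```text
time_s: 15.15
tcp_pos: [0.577, 0.084, 0.1436]
eef_rot: [-154.0, -9.4, -136.8]
contact_force: [-0.3, 0.2, 0.1]
gripper_width: 0.0436
gripper_force: 0.0
```

>>> arm_command:
  travel:
    - [0, 0, 0]
    - [0, 0, 0]
    - [0, 0, 0]
    - [0, 0, 0]
    - [0, 0, 0]
    - [0, 0, 0]
  delta_rot:
    - [0, 0, 0]
    - [0, 0, 0]
    - [0, 0, 0]
    - [0, 0, 0]
    - [0, 0, 0]
    - [0, 0, 0]
  grip: 0
  newtons: 30

```text
time_s: 15.9
tcp_pos: [0.5787, 0.0839, 0.1457]
eef_rot: [-153.8, -9.3, -136.8]
contact_force: [14.6, -10.1, -0.3]
gripper_width: 0.01
gripper_force: 30.0
```

```bash
python3 - <<'E'
from go import *
st=r.get_state();print(st["contact_force"].round(1),st["gripper_width"],st["gripper_force"])
go(*T(178,.031,30,0),"B end")
E
```

```text
[ 14.6 -10.1  -0.3] 0.01000787975030441 29.988992884755135
B end p [0.577 0.085 0.145] travel [-0.003  0.002 -0.001] rot [ 0.313 -0.015 -0.5  ] | ik err 0.0 mid j [  36.   17.  -27.   18.  -52. -116.] end j [  29.   16.  -21.    2.  -52. -121.]
```

>>> arm_command:
  travel:
    - [0.003, -0.002, 0]
    - [0.005, -0.003, 0]
    - [0.005, -0.003, 0]
    - [0.005, -0.003, 0]
    - [0.005, -0.003, 0]
    - [0.005, -0.003, 0]
    - [0.005, -0.003, 0]
    - [0.005, -0.003, 0]
    - [0.005, -0.003, 0]
    - [0.005, -0.003, 0]
    - [0.005, -0.003, 0]
  delta_rot:
    - [0, 0, 0]
    - [0, 0, 0]
    - [0.035, -0.002, -0.056]
    - [0.07, -0.003, -0.111]
    - [0.104, -0.005, -0.167]
    - [0.139, -0.007, -0.222]
    - [0.174, -0.008, -0.278]
    - [0.209, -0.01, -0.333]
    - [0.244, -0.012, -0.389]
    - [0.27, -0.013, -0.433]
    - [0.27, -0.013, -0.433]

```text
time_s: 17.27
tcp_pos: [0.5795, 0.0826, 0.146]
eef_rot: [-175.3, 1.7, -175.0]
contact_force: [-7.6, -0.4, 12.7]
gripper_width: 0.0097
gripper_force: 30.0
```

```bash
python3 - <<'E'
from go import *
st=r.get_state();print(st["contact_force"].round(1),st["moment"].round(2),st["gripper_width"],st["gripper_force"])
go(*T(178,.031,30,0),"B end")
E
```

```text
[-7.6 -0.4 12.7] [-0.16  2.29 -0.2 ] 0.00968181651734181 30.000689432490617
B end p [0.577 0.085 0.145] travel [-0.004  0.004 -0.001] rot [ 0.041 -0.002 -0.066] | ik err 0.0 mid j [  30.   16.  -22.    4.  -52. -120.] end j [  29.   16.  -21.    2.  -52. -121.]
```

>>> arm_command:
  travel:
    - [-0.002, 0, 0.003]
    - [-0.003, 0, 0.004]
    - [-0.003, 0, 0.004]
    - [-0.003, 0, 0.004]
    - [-0.003, 0, 0.004]
  delta_rot:
    - [0, 0, 0]
    - [0.02, -0.001, -0.033]
    - [0.041, -0.002, -0.066]
    - [0.046, -0.002, -0.074]
    - [0.046, -0.002, -0.074]

```text
time_s: 17.9
tcp_pos: [0.5793, 0.0825, 0.1461]
eef_rot: [-179.3, 2.0, 178.3]
contact_force: [8.1, -5.5, -7.1]
gripper_width: 0.01
gripper_force: 30.0
```

```bash
python3 - <<'E'
from go import *
st=r.get_state();print(st["contact_force"].round(1),st["moment"].round(2),st["gripper_width"],st["gripper_force"])
go(*T(180,.031,30,0),"B end"); p,R=T(180,.031,30,.0);print("back60",(-R[:,2]*.12).round(3))
E
```

```text
[ 8.1 -5.5 -7.1] [-2.05 -2.81 -0.01] 0.009954692548359756 29.995488566346467
B end p [0.577 0.085 0.145] travel [-0.004  0.004 -0.002] rot [ 0.007 -0.    -0.012] | ik err 0.0 mid j [  28.   16.  -21.    2.  -52. -121.] end j [  28.   16.  -21.    1.  -52. -122.]
back60 [-0.004  0.     0.12 ]
```

The wing is within about 1° of its 180° position. Now let go, rise, and plan the drawer push.

>>> arm_command:
  travel:
    - [0, 0, 0]
    - [0, 0, 0]
    - [0, 0, 0]
    - [-0.001, 0, 0.03]
    - [-0.002, 0, 0.06]
    - [-0.003, 0, 0.1]
    - [-0.004, 0, 0.15]
    - [-0.004, 0, 0.2]
    - [-0.004, 0, 0.24]
    - [-0.004, 0, 0.24]
  delta_rot:
    - [0, 0, 0]
    - [0, 0, 0]
    - [0, 0, 0]
    - [0, 0, 0]
    - [0, 0, 0]
    - [0, 0, 0]
    - [0, 0, 0]
    - [0, 0, 0]
    - [0, 0, 0]
    - [0, 0, 0]
  grip: 0.5

```text
time_s: 19.15
tcp_pos: [0.5772, 0.0837, 0.2695]
eef_rot: [-179.5, 2.2, 178.4]
contact_force: [0.0, 0.3, -0.7]
gripper_width: 0.0442
gripper_force: 0.0
```

```bash
cat > dr.py <<'E'
from go import *
def D_(xc,z,t,flip=1):  # tip contact at box x xc, tip height z, tilt t deg
    t=np.radians(t);zt=np.array([np.sin(t),0,-np.cos(t)]);f=np.array([np.cos(t),0,np.sin(t)])
    p=np.array([xc,0,z])-.019*zt-.0095*f
    x=f*(-1 if flip else 1);R=np.c_[x,np.cross(zt,x),zt]
    return W(b,p)[0],Bz@R
E
python3 - <<'E'
from dr import *
print(r.get_state()["contact_force"].round(1))
for t in(0,15,25): go(*D_(-.175,.22,t),f"high {t}")
for t in(0,15,25):
  j=r.get_state()["joints"]
  for a,z in((-.175,.2),(-.175,.1),(-.175,.036),(-.135,.036),(-.084,.036)):
    j,e=ik(*D_(a,z,t),j,1);print(t,a,z,j.round(0),e.round(4))
E
```

```text
[ 0.   0.3 -0.7]
high 0 p [0.408 0.091 0.239] travel [-0.338  0.015 -0.061] rot [ 0.007  0.024 -0.012] | ik err 0.0 mid j [  33.    3.  -21.    1.  -65. -126.] end j [  40.   -4.  -30.   -0.  -64. -133.]
high 15 p [0.404 0.092 0.236] travel [-0.347  0.016 -0.067] rot [ 0.    -0.142 -0.012] | ik err 0.0 mid j [  37.   -2.  -29.    7.  -56. -133.] end j [  52.  -15.  -46.   16.  -51. -154.]
high 25 p [0.401 0.092 0.233] travel [-0.352  0.016 -0.073] rot [-0.004 -0.253 -0.011] | ik err 0.0097 mid j [  40.   -5.  -35.   12.  -51. -139.] end j [  59.  -21.  -58.   31.  -45. -172.]
0 -0.175 0.2 [  40.   -3.  -32.   -0.  -61. -133.] 0.0
0 -0.175 0.1 [  40.    4.  -40.   -0.  -46. -133.] 0.0
0 -0.175 0.036 [  40.   10.  -45.   -0.  -35. -133.] 0.0
0 -0.135 0.036 [  36.   13.  -40.   -0.  -37. -129.] 0.0
0 -0.084 0.036 [  32.   17.  -34.   -0.  -39. -125.] 0.0
15 -0.175 0.2 [  52.  -14.  -49.   17.  -47. -155.] 0.0
15 -0.175 0.1 [  48.   -4.  -57.   20.  -30. -158.] 0.036
15 -0.175 0.036 [  44.    5.  -57.   15.  -21. -151.] 0.1064
15 -0.135 0.036 [  40.    8.  -57.   23.  -18. -155.] 0.0677
15 -0.084 0.036 [  34.   11.  -57.   36.  -13. -162.] 0.0244
25 -0.175 0.2 [  57.  -18.  -57.   29.  -43. -169.] 0.0483
25 -0.175 0.1 [  48.   -5.  -57.   21.  -30. -158.] 0.1926
25 -0.175 0.036 [  42.    4.  -57.   12.  -18. -145.] 0.251
25 -0.135 0.036 [  39.    7.  -57.   20.  -15. -150.] 0.2172
25 -0.084 0.036 [  33.   10.  -57.   35.  -12. -159.] 0.1814
```

```bash
python3 - <<'E'
from dr import *
for t in(4,7):
  j=r.get_state()["joints"]
  for a,z in((-.165,.2),(-.165,.1),(-.165,.045),(-.135,.045),(-.084,.045)):
    j,e=ik(*D_(a,z,t),j,1);print(t,a,z,j.round(0),e.round(4))
go(*D_(-.165,.2,4),"high")
go(*D_(-.165,.045,4),"low")
E
```

```text
4 -0.165 0.2 [  42.   -5.  -35.    3.  -57. -136.] 0.0
4 -0.165 0.1 [  42.    2.  -44.    4.  -41. -137.] 0.0
4 -0.165 0.045 [  42.    8.  -48.    5.  -31. -139.] 0.0
4 -0.135 0.045 [  38.   10.  -45.    5.  -32. -135.] 0.0
4 -0.084 0.045 [  34.   14.  -38.    4.  -34. -130.] 0.0
7 -0.165 0.2 [  44.   -7.  -38.    6.  -54. -140.] 0.0
7 -0.165 0.1 [  44.    0.  -48.    8.  -37. -143.] 0.0
7 -0.165 0.045 [  43.    6.  -53.   11.  -27. -146.] 0.0
7 -0.135 0.045 [  40.    9.  -49.   10.  -27. -142.] 0.0
7 -0.084 0.045 [  35.   13.  -43.    9.  -29. -136.] 0.0
high p [0.417 0.091 0.218] travel [-0.321  0.015 -0.102] rot [ 0.005 -0.02  -0.012] | ik err 0.0 mid j [  34.    3.  -24.    2.  -62. -127.] end j [  42.   -5.  -35.    3.  -57. -136.]
low p [0.417 0.091 0.063] travel [-0.321  0.015 -0.412] rot [ 0.005 -0.02  -0.012] | ik err 0.0 mid j [  34.    7.  -30.    3.  -51. -128.] end j [  42.    8.  -48.    5.  -31. -139.]
```

>>> arm_command:
  travel:
    - [-0.06, 0.003, 0]
    - [-0.12, 0.006, 0]
    - [-0.18, 0.009, -0.02]
    - [-0.24, 0.012, -0.04]
    - [-0.3, 0.014, -0.07]
    - [-0.321, 0.015, -0.12]
    - [-0.321, 0.015, -0.18]
    - [-0.321, 0.015, -0.24]
    - [-0.321, 0.015, -0.3]
    - [-0.321, 0.015, -0.35]
    - [-0.321, 0.015, -0.39]
    - [-0.321, 0.015, -0.412]
    - [-0.321, 0.015, -0.412]
    - [-0.321, 0.015, -0.412]
  delta_rot:
    - [0, -0.01, 0]
    - [0, -0.02, 0]
    - [0, -0.03, -0.005]
    - [0, -0.04, -0.01]
    - [0.004, -0.053, -0.012]
    - [0.004, -0.053, -0.012]
    - [0.004, -0.053, -0.012]
    - [0.004, -0.053, -0.012]
    - [0.004, -0.053, -0.012]
    - [0.004, -0.053, -0.012]
    - [0.004, -0.053, -0.012]
    - [0.004, -0.053, -0.012]
    - [0.004, -0.053, -0.012]
    - [0.004, -0.053, -0.012]
  grip: 0
  newtons: 10

```text
time_s: 20.9
tcp_pos: [0.416, 0.091, 0.0609]
eef_rot: [-179.9, 6.7, 177.2]
contact_force: [-0.8, 0.5, -0.4]
gripper_width: 0.0001
gripper_force: 0.0
```

```bash
python3 - <<'E'
from dr import *
from plant import viewer
print(r.get_state()["contact_force"].round(1))
for x in(-.125,-.09,-.085,-.082): go(*D_(x,.045,7),f"push {x}")
c=viewer.capture("scene")["img"][150:270,230:390,::-1]
cv2.imwrite("pics/d.png",cv2.resize(c,(800,600),interpolation=cv2.INTER_CUBIC))
E
```

```text
[-0.8  0.5 -0.4]
push -0.125 p [0.456 0.089 0.063] travel [ 0.08  -0.004  0.004] rot [ 0.001 -0.003  0.   ] | ik err 0.0 mid j [  41.    8.  -50.   11.  -27. -143.] end j [  39.   10.  -48.   10.  -28. -141.]
push -0.09 p [0.491 0.087 0.063] travel [ 0.15  -0.007  0.004] rot [ 0.001 -0.003  0.   ] | ik err 0.0 mid j [  39.   10.  -48.   10.  -28. -141.] end j [  36.   12.  -43.    9.  -29. -136.]
push -0.085 p [0.496 0.087 0.063] travel [ 0.16  -0.008  0.004] rot [ 0.001 -0.003  0.   ] | ik err 0.0 mid j [  39.   10.  -48.   10.  -28. -140.] end j [  35.   13.  -43.    9.  -29. -136.]
push -0.082 p [0.499 0.087 0.063] travel [ 0.166 -0.008  0.004] rot [ 0.001 -0.003  0.   ] | ik err 0.0 mid j [  39.   10.  -48.   10.  -28. -140.] end j [  35.   13.  -42.    9.  -29. -135.]
```

View pics/d.png

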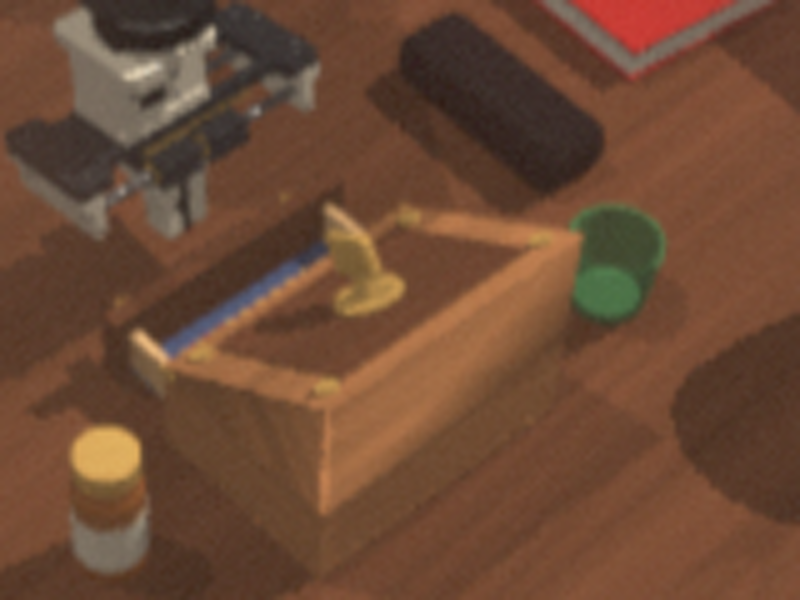

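The view shows the closed fingers at (180,220) in front of the drawer. The jar, tea light and case stand untouched, and the key's wing runs up the slope. Pushing.

>>> arm_command:
  travel:
    - [0.02, -0.001, 0.002]
    - [0.04, -0.002, 0.004]
    - [0.06, -0.003, 0.004]
    - [0.08, -0.004, 0.004]
    - [0.1, -0.005, 0.004]
    - [0.115, -0.006, 0.004]
    - [0.13, -0.006, 0.004]
    - [0.14, -0.007, 0.004]
    - [0.15, -0.007, 0.004]
    - [0.155, -0.008, 0.004]
    - [0.16, -0.008, 0.004]
    - [0.16, -0.008, 0.004]
  delta_rot:
    - [0, 0, 0]
    - [0, 0, 0]
    - [0, 0, 0]
    - [0, 0, 0]
    - [0, 0, 0]
    - [0, 0, 0]
    - [0, 0, 0]
    - [0, 0, 0]
    - [0, 0, 0]
    - [0, 0, 0]
    - [0, 0, 0]
    - [0, 0, 0]

```text
time_s: 22.45
tcp_pos: [0.4959, 0.0868, 0.0624]
eef_rot: [-179.9, 6.7, 177.2]
contact_force: [-1.1, 0.3, -0.9]
gripper_width: 0.0001
gripper_force: 0.4
```

>>> arm_command:
  travel:
    - [0.003, 0, 0]
    - [0.006, 0, 0]
    - [0.006, 0, 0]
  delta_rot:
    - [0, 0, 0]
    - [0, 0, 0]
    - [0, 0, 0]

```text
time_s: 22.82
tcp_pos: [0.4983, 0.0866, 0.0624]
eef_rot: [-179.9, 6.7, 177.2]
contact_force: [-4.6, 0.8, 1.8]
gripper_width: 0.0002
gripper_force: 2.4
```

>>> arm_command:
  travel:
    - [0.003, 0, 0]
    - [0.006, 0, 0]
    - [0.006, 0, 0]
    - [0.006, 0, 0]
  delta_rot:
    - [0, 0, 0]
    - [0, 0, 0]
    - [0, 0, 0]
    - [0, 0, 0]

```text
time_s: 23.32
tcp_pos: [0.4987, 0.0861, 0.0619]
eef_rot: [-179.8, 6.5, 177.2]
contact_force: [-21.1, 9.1, 13.6]
gripper_width: 0.0003
gripper_force: 11.0
```

Firm stop. Back off, rise and check.

>>> arm_command:
  travel:
    - [-0.01, 0, 0]
    - [-0.03, 0, 0]
    - [-0.07, 0.003, 0]
    - [-0.12, 0.006, 0.02]
    - [-0.15, 0.007, 0.07]
    - [-0.15, 0.007, 0.15]
    - [-0.15, 0.02, 0.25]
    - [-0.15, 0.05, 0.35]
    - [-0.15, 0.1, 0.4]
    - [-0.15, 0.2, 0.4]
    - [-0.15, 0.3, 0.4]
    - [-0.15, 0.4, 0.4]
    - [-0.15, 0.4, 0.4]
    - [-0.15, 0.4, 0.4]
  delta_rot:
    - [0, 0, 0]
    - [0, 0, 0]
    - [0, 0, 0]
    - [0, 0, 0]
    - [0, 0, 0]
    - [0, 0, 0]
    - [0, 0, 0]
    - [0, 0, 0]
    - [0, 0, 0]
    - [0, 0, 0]
    - [0, 0, 0]
    - [0, 0, 0]
    - [0, 0, 0]
    - [0, 0, 0]

```text
time_s: 25.08
tcp_pos: [0.4265, 0.2866, 0.2621]
eef_rot: [-179.9, 6.7, 177.3]
contact_force: [0.4, -1.0, -0.2]
gripper_width: -0.0002
gripper_force: 0.0
```

```bash
python3 - <<'E'
from h import *
from plant import r,viewer
print(r.get_state()["contact_force"].round(1))
out=[]
for n,(x,y) in dict(top=(205,160),scene=(245,170)).items():
    C=viewer.capture(n)
    im=cv2.resize(C["img"][y:y+80,x:x+80,::-1],(400,400),interpolation=cv2.INTER_CUBIC)
    P=wing(np.pi)+[.0012,.0015,0]; k=lambda P:((proj(C,W(b,P))-[x,y]+.5)*5).astype(int)
    q=k(P);cv2.polylines(im,[q[[4,5,7,6]]],True,(0,255,0),1)
    for s in(1,-1): cv2.circle(im,tuple(int(v) for v in k([-.092,.07*s,.04])[0]),7,(255,255,0),1)
    out.append(im)
cv2.imwrite("pics/f.png",np.hstack(out))
E
```

```text
[ 0.4 -1.  -0.2]
```

View pics/f.png

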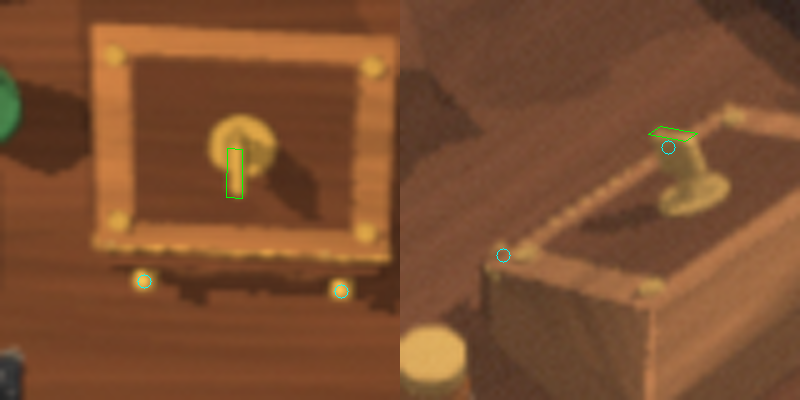

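The knobs at (144,281) and (341,291) sit exactly on the home-position marks, the drawer interior is hidden, and the key's wing runs straight up the slope inside the overlay. The robot is clear of everything, so I'm handing in.

```bash
python3 -c "
from plant import close_job
print(close_job())"
```

```text
the job is handed in; nothing more can be done
None
```

I wound the key to within about 1° of its end stop and pushed the drawer to its firm stop. The last camera views show both in place with the arm clear, and I handed the job in at about 25 s; no verdict came back.

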